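Set the foam cutter's fence and get a socket on its clamp nut

ROBOT

A 6-joint arm with a two-finger parallel gripper is mounted at the origin on the work surface. World frame = base frame: x ahead of the robot, y to its left, z up, the work surface at z = 0. Lengths are in mm, angles in degrees, forces in N, time in s.
With the tool pointing down it reaches from about 350 to 850 mm from the base axis. Payload 8.1 kg.
Tool frame: the origin (TCP) lies midway between the tips of the shut fingers; the grasp point (between the pads) lies 19 mm behind it; z points along the fingers, y is the direction in which the jaws open and shut (so a half turn about z gives the same grasp; the last joint's range is limited). The gripper opens to 85 mm and grips with 20 to 120 N. Pads are 22 mm wide; open, the fingers measure 114 mm over their backs; the gripper's body (76 mm by 85 mm) begins 54 mm behind the grasp point. The pads swing forward as they close: fully open they stand 13 mm farther back than shut.
Start: joints at [60.997, 7.471, 85.268, -0, 87.261, -4.893], TCP at [245.074, 547.671, 231.292] pointing down, gripper open.
Joint ranges: [-169.43, 169.43], [-51.17, 129.36], [1.28, 143.12], [-76.62, 256.62], [0, 156.53], [-152.29, 152.29]. Speed limits (degrees/s): [136.94, 136.94, 159.86, 180, 180, 180].

INTERFACE

Orientations are given as [roll, pitch, yaw] about the fixed x, y, z axes, in that order (R = Rz(yaw) Ry(pitch) Rx(roll)).
In Python, from bench import telemetry, snapshot, camera_params, job gives the robot as it stands. The module is installed in compiled form; this text tells all that it offers.
- The arm moves only by the shell command python3 -m jog 'ROWS' [FORCE]. ROWS is JSON, a list that holds one entry, the list of rows, each a list of 7 numbers: the shift along the tool's x, y, z in units of 50 mm (1.0 is 50 mm), then the turn, a rotation vector about the tool's x, y, z in units of 2 pi rad (1.0 is 2 pi rad), then the opening, from 0 (shut) to 1 (fully open). In form: [[[dx, dy, dz, rx, ry, rz, claw], ...]]. A call has 1 to 12 rows; each row shifts and turns the commanded pose from where the row before left it, along the tool's axes as they then stand; what a row does not reach is not made up. A row lasts 1/8 s, in which the tool goes at most 62.5 mm and 10.7 degrees, less where a joint would pass 70% of its speed; a pose out of reach is approached as far as the arm can. A call with a number of a shift or a turn outside -1 to 1 is refused whole. A call with a gripper value outside its range is refused whole. The fingers move at their own pace and stop on an object; FORCE is the grip in N (left out, the last holds). Time passes only in rows, so rows that do not move let the fingers close. It gives the time, the measured TCP pose, the force and the opening at its end, in the units of the state.
- telemetry.sense(): the state, without advancing time (a new reading comes with each control period).
- snapshot(name): name is "scene" or "top"; returns (picture, depth): 420x560x3 uint8, red, green, blue; 420x560 float32, mm along the optical axis (not along the pixel's ray), 0 where there is no reading.
- camera_params(name): a dict with "K" (3x3 intrinsics, pixels), "D" ([k1, k2, p1, p2, k3] as OpenCV has them; the pictures are not rectified), "extrinsics" (4x4, takes a point from camera to world coordinates). Camera axes: x right, y down, z forward; pixel columns grow to the right and rows downward; lengths in mm; the calibration is good to about 2 mm. A picture is of the moment at which its call begins. camera_params takes no time and is no camera call.
- job.hand_in(): hands the job in, once; it reports no verdict.
The state is a dict: "time": time; "joint_pos": joint angles; "qd": joint speeds; "joint_efforts": joint torques, N m; "tool_pos": TCP position; "tcp_rot": TCP orientation; "ft_force": force on the tool from outside, world axes, zero at the start; "wrist_torque": the same for the moment, N m; "finger_gap": finger opening in mm.
Only numpy, scipy, OpenCV 4.12 (cv2) and the standard library are available. Lean on these libraries where they do the work, as an engineer would, in place of code of your own. Each camera call takes 0.05 s, during which the arm holds its last target. There are 200 camera calls.

TASK

Set the foam cutter's fence to 45 degrees: turn the knob in the middle of its swivel plate until the long 45 mark stands at the pointer. Then find the socket that fits the clamp nut by trying those in the wooden block on it, standing any that does not fit back upright in the block, and leave the setting and the things lying about as they are. Finish while still holding the right socket, gripped in the fingers, upright and fully home over the nut, ready for locking; do not let go of it.

Things in the scene. Friction and masses are not known exactly. Their poses are not given: they have to be found in the camera images.
- cutter: bench hot-wire foam cutter, fixed, switched off: grey housing, worktop 290 x 400 mm (x by y), top 50 mm above the table. Origin: centre of its underside; x away from the robot, z up. On it a round swivel plate, 220 mm across, 6 mm high, carrying a fence and a centre knob; the plate's centre is 10 mm towards -x and 50 mm towards -y of the origin
- wire_arm (a point): free end of the cutter's wire arm, 275 mm above the table; the 14 mm tube runs 75 mm from here towards the cutter's +x, then down to the housing; the fine upright wire hangs from here to the worktop.
- swivel (a joint): angle of swivel plate, fence and knob together, rad: 0 = fence along the cutter's y, grows clockwise seen from above, stops at 0 and 1.05; stays where left (friction 0.08 N m). The rim scale has a mark each 5 degrees; the one long thick mark is 45 degrees (0.785 rad)
- pointer (a point): tip of the fixed pointer on the worktop at the swivel plate's rim, towards the robot, in line with knob and nut; black line on a steel block. The scale reads against it
- knob_grip (a point): black knob in the middle of the swivel plate, point on its turning axis 77 mm above the table: upright bar grip 44 mm long (its x), 14 mm thick (its y), its top 10 mm above this point, a 44 mm round flange 14 mm below it. Axes turn with the plate. The fence, 12 mm thick, lies along y, centred 45 mm towards +x of this point, its top 9 mm above it
- nut_seat (a point): centre of the top face of the fixed 31 mm washer under the clamp nut, 58.5 mm above the table, 85 mm from the knob axis. The nut on it, 19 mm across flats and 10 mm tall, does not turn; the 12 mm stud ends 6 mm above it. The nut's flats face this point's x axis (the cutter's x) and every 60 degrees from it; z up. A fitting socket is home when its underside rests on this face
- rack: wooden socket block, fixed, 205 x 62 x 24 mm, with three round pockets 35 mm across and 12 mm deep along its x axis at -65, 0 and +65 mm. Origin: centre of its underside. A socket standing in a pocket, open end down, has its underside 12 mm above the table
- socket_a: steel deep socket, one of three alike outside, 62 mm tall, 0.18 kg: lower 40 mm round, 28 mm across; upper 22 mm a hexagon head, 30 mm across flats. Underneath a hexagon opening 40 mm deep, flats parallel to the head's; sizes differ: one clears the nut by 1 mm all round, two are too small and stop on the nut's top. Origin: centre of the underside, z up; flats face its x axis and every 60 degrees from it
- socket_b: steel deep socket, one of three alike outside, 62 mm tall, 0.18 kg: lower 40 mm round, 28 mm across; upper 22 mm a hexagon head, 30 mm across flats. Underneath a hexagon opening 40 mm deep, flats parallel to the head's; sizes differ: one clears the nut by 1 mm all round, two are too small and stop on the nut's top. Origin: centre of the underside, z up; flats face its x axis and every 60 degrees from it
- socket_c: steel deep socket, one of three alike outside, 62 mm tall, 0.18 kg: lower 40 mm round, 28 mm across; upper 22 mm a hexagon head, 30 mm across flats. Underneath a hexagon opening 40 mm deep, flats parallel to the head's; sizes differ: one clears the nut by 1 mm all round, two are too small and stop on the nut's top. Origin: centre of the underside, z up; flats face its x axis and every 60 degrees from it
- ratchet: bystander: ratchet handle lying flat, 210 mm long along its x, 35 mm wide head, 30 mm tall at the drive square; origin under its middle
- massing_l: bystander: black stepped building block 90 x 50 x 70 mm; origin: centre of its underside
- offcut_rear: bystander: foam offcut 50 x 45 x 40 mm on the cutter's worktop, back right; origin: centre of its underside
- offcut_front: bystander: white foam offcut 45 x 45 x 30 mm on the cutter's worktop, front left; origin: centre of its underside
- glue: bystander: standing glue bottle 52 mm across, 175 mm tall with its nozzle; origin: centre of its underside
- scale: bystander: boxwood drawing scale lying flat, 300 mm along its y, 18 mm wide, 16 mm tall; origin: centre of its underside
Not all that is in view belongs to the job. What is shaped like the socket_a but green is not meant.

How it is judged (in metres and radians):
On the way:
1. the swivel plate's long 45 mark stands at the pointer (within 3 degrees) (value of joint swivel between 0.733 and 0.838 rad), for 0.2 s.
At the end, for the whole second after the job is handed in: swivel at 45 degrees within 3; the fitting socket home over the nut (underside within 3 mm of the washer and of the nut's axis, upright within 4 degrees), at rest and still gripped (over 3 N); the other two standing in the block (all of step 1 and ((horizontal distance between socket_a and nut_seat below 0.003 m and z of socket_a in the frame of nut_seat between -0.003 and 0.003 m and angle between socket_a's own z axis and vertical below 0.07 rad and contact force between the fingers and socket_a above 3 N and linear speed of socket_a below 0.01 m/s and z of socket_b in the frame of rack between 0.008 and 0.017 m and x of socket_b in the frame of rack between -0.085 and 0.085 m and y of socket_b in the frame of rack between -0.02 and 0.02 m and angle between each of socket_b, socket_c's own z axis and vertical below 0.12 rad and z of socket_c in the frame of rack between 0.008 and 0.017 m and x of socket_c in the frame of rack between -0.085 and 0.085 m and y of socket_c in the frame of rack between -0.02 and 0.02 m) or (horizontal distance between socket_b and nut_seat below 0.003 m and z of socket_b in the frame of nut_seat between -0.003 and 0.003 m and angle between socket_b's own z axis and vertical below 0.07 rad and contact force between the fingers and socket_b above 3 N and linear speed of socket_b below 0.01 m/s and z of socket_a in the frame of rack between 0.008 and 0.017 m and x of socket_a in the frame of rack between -0.085 and 0.085 m and y of socket_a in the frame of rack between -0.02 and 0.02 m and angle between each of socket_a, socket_c's own z axis and vertical below 0.12 rad and z of socket_c in the frame of rack between 0.008 and 0.017 m and x of socket_c in the frame of rack between -0.085 and 0.085 m and y of socket_c in the frame of rack between -0.02 and 0.02 m) or (horizontal distance between socket_c and nut_seat below 0.003 m and z of socket_c in the frame of nut_seat between -0.003 and 0.003 m and angle between socket_c's own z axis and vertical below 0.07 rad and contact force between the fingers and socket_c above 3 N and linear speed of socket_c below 0.01 m/s and z of socket_a in the frame of rack between 0.008 and 0.017 m and x of socket_a in the frame of rack between -0.085 and 0.085 m and y of socket_a in the frame of rack between -0.02 and 0.02 m and angle between each of socket_a, socket_b's own z axis and vertical below 0.12 rad and z of socket_b in the frame of rack between 0.008 and 0.017 m and x of socket_b in the frame of rack between -0.085 and 0.085 m and y of socket_b in the frame of rack between -0.02 and 0.02 m))); the arm keeps its last pose, push and grip.
It fails at once if a bystander (ratchet, black block, foam offcuts, glue bottle, scale) is pushed more than 25 mm from where it was (distance of any of ratchet, massing_l, offcut_rear, offcut_front, glue, scale from where it was at the start of the episode above 0.025 m).
It also fails if it takes over 72 s, if anything falls off the work surface, if the arm or the gripper's body presses on something with over 40 N, if the wrist force passes 120 N, or if a joint passes its speed limit or range.

## Working session

There is one attempt and no reset: what is moved stays moved. The work goes in short steps, Python scripts to look and compute and a shell command to move; the robot and the scene stay as the last step left them, time stands still between calls to the robot, and variables do not carry over. Pictures are saved under pics/ and viewed, about 8 in all and at most 12, crops included, and the job is handed in when it is done.

```bash
ls; mkdir -p pics
cat > h.py <<'E'
import numpy as np, cv2
from bench import telemetry, snapshot, camera_params
def snap(n,save=None):
    im,d=snapshot(n)
    if save: cv2.imwrite('pics/'+save+'.png',im[:,:,::-1])
    return im,d
def ray(n,uv):
    p=camera_params(n);K=np.array(p['K'],float);D=np.array(p['D'],float);T=np.array(p['extrinsics'],float)
    x=cv2.undistortPoints(np.array(uv,float).reshape(-1,1,2),K,D).reshape(-1,2)
    d=np.c_[x,np.ones(len(x))]
    return T[:3,3],d@T[:3,:3].T
def onz(n,uv,z):
    o,d=ray(n,uv);return o+d*((z-o[2])/d[:,2])[:,None]
def proj(n,P):
    p=camera_params(n);K=np.array(p['K'],float);D=np.array(p['D'],float);T=np.linalg.inv(np.array(p['extrinsics'],float))
    r,_=cv2.Rodrigues(T[:3,:3]);return cv2.projectPoints(np.array(P,float).reshape(-1,3),r,T[:3,3],K,D)[0].reshape(-1,2)
def cloud(n,d):
    H,W=d.shape;v,u=np.mgrid[:H,:W];o,r=ray(n,np.c_[u.ravel(),v.ravel()])
    return (o+r*d.reshape(-1,1)).reshape(H,W,3)
E
python3 - <<'E'
from h import *
for n in('scene','top'):
    im,d=snap(n,n+'0');np.savez('pics/'+n+'0.npz',im=im,d=d);p=camera_params(n);print(n,np.round(p['extrinsics'],2).tolist(),np.round(p['K'],1).tolist(),p['D'])
s=telemetry.sense();print(s)
E
```

```text
pics
scene [[0.61, 0.5, -0.62, 1448.57], [0.8, -0.37, 0.48, -694.12], [0.01, -0.78, -0.62, 1042.22], [0.0, 0.0, 0.0, 1.0]] [[524.8, 0.0, 282.9], [0.0, 524.8, 210.6], [0.0, 0.0, 1.0]] [-0.13366267  0.          0.          0.          0.        ]
top [[-0.02, -1.0, 0.09, 465.36], [-1.0, 0.02, -0.01, -17.92], [0.01, -0.09, -1.0, 1356.66], [0.0, 0.0, 0.0, 1.0]] [[414.1, 0.0, 275.9], [0.0, 414.1, 215.4], [0.0, 0.0, 1.0]] [-0.04554933  0.          0.          0.          0.        ]
{'time': 0.1, 'joint_pos': array([ 6.09967641e+01,  7.51194393e+00,  8.53231891e+01, -1.68763666e-04,
        8.72623247e+01, -4.89312137e+00]), 'qd': array([-0.11125498, -0.09260374, -0.18294682,  0.02139147,  0.13619167,
       -0.04597434]), 'joint_efforts': array([ 1.07069864e-03, -5.70952606e+01, -5.01941264e+01, -1.16524266e-04,
        8.30930192e-03, -1.71054999e-06]), 'tool_pos': array([244.83234621, 547.22591415, 230.33578345]), 'tcp_rot': array([-1.79902883e+02, -8.14493906e-03,  1.55889887e+02]), 'ft_force': array([-0.89004013,  0.73499029,  0.2271357 ]), 'wrist_torque': array([ 0.03542349, -0.0215409 , -0.03665709]), 'finger_gap': 85.6615248117833}
```

View pics/scene0.png

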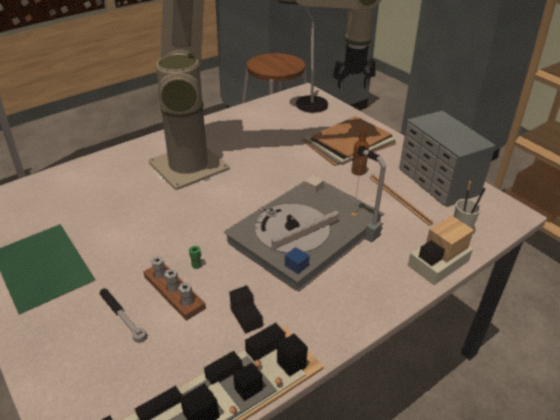

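View pics/top0.png

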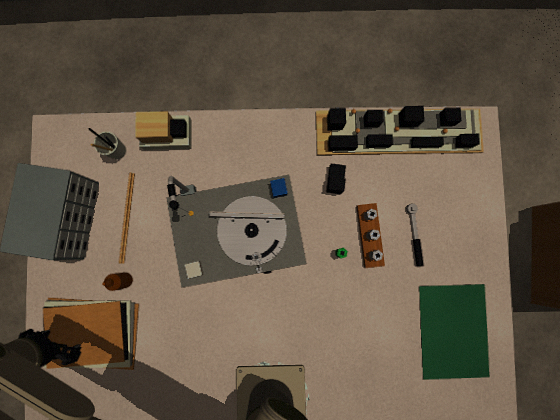

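The top view shows the cutter at about (240,232), its knob at (251,231), the nut near (262,262), the rack at (371,235), the green decoy at (341,253) and the glue bottle at (118,282). Next I'll take enlarged crops and a first round of numbers.

Run:
```python
from h import *
t=np.load('pics/top0.npz');s=np.load('pics/scene0.npz')
a=cv2.resize(t['im'][165:295,160:310],None,fx=4,fy=4,interpolation=cv2.INTER_CUBIC)[:, :]
b=cv2.resize(s['im'][170:290,220:385],None,fx=4,fy=4,interpolation=cv2.INTER_CUBIC)
a=cv2.resize(t['im'][195:280,205:305],(400,340),interpolation=cv2.INTER_CUBIC)   # 4x
b=cv2.resize(s['im'][185:270,235:335],(400,340),interpolation=cv2.INTER_CUBIC)
c=cv2.resize(t['im'][195:275,345:395],(160,256),interpolation=cv2.INTER_CUBIC)
c=cv2.resize(t['im'][200:265,330:430],(400,260),interpolation=cv2.INTER_CUBIC)
e=cv2.resize(s['im'][245:310,125:225],(400,260),interpolation=cv2.INTER_CUBIC)
o=np.vstack([np.hstack([a,b]),np.hstack([c,e])]);o=np.clip(o.astype(float)*1.5,0,255).astype(np.uint8)
cv2.imwrite('pics/crop1.png',o[:,:,::-1])
C=cloud('top',t['d']);
# housing top fit
m=(C[...,2]>42)&(C[...,2]<58);m[:, :160]=0;m[:,310:]=0;m[:165]=0;m[295:]=0
n,l,st,ce=cv2.connectedComponentsWithStats(m.astype(np.uint8));k=1+st[1:,4].argmax()
P=C[l==k][:,:2].astype(np.float32);r=cv2.minAreaRect(P);print('housing',r,np.median(C[l==k][:,2]))
# table height
print('table',np.median(C[300:340,330:400,2]),'plate',np.median(C[235:245,225:235,2]))
for y in range(205,265,1):
  pass
print(np.round(C[258:270:2,252:272:2,2]))
m=(C[...,2]>15)&(C[...,2]<35);m[:, :345]=0;m[:,395:]=0;m[:195]=0;m[275:]=0
n,l,st,ce=cv2.connectedComponentsWithStats(m.astype(np.uint8));k=1+st[1:,4].argmax()
print('rack',cv2.minAreaRect(C[l==k][:,:2].astype(np.float32)))
m=(C[...,2]>60)&(C[...,2]<90);m[:, :345]=0;m[:,395:]=0;m[:195]=0;m[275:]=0
n,l,st,ce=cv2.connectedComponentsWithStats(m.astype(np.uint8))
for i in range(1,n):print('sock',st[i,4],C[l==i].mean(0),ce[i])
```

```text
housing ((550.244140625, 101.65251159667969), (314.35479736328125, 398.5291442871094), 9.616058349609375) 50.15184102896569
table -0.11655169002210641 plate 54.8486483925883
[[55. 62. 71. 70. 54. 55. 56. 57. 57. 55.]
 [55. 56. 54. 57. 53. 53. 54. 59. 54. 48.]
 [48. 56. 58. 57. 56. 53. 55. 46. 52. 47.]
 [58. 56. 55. 57. 45. 47. 46. 53. 47. 49.]
 [46. 50. 49. 54. 48. 48. 50. 50. 49. 47.]
 [49. 52. 54. 59. 52. 53. 47. 49. 50. 44.]]
rack ((515.373046875, -334.8246765136719), (205.43719482421875, 64.56475830078125), 5.248718738555908)
sock 90 [ 579.98108319 -327.42761298   72.53538223] [371.2 213.8]
sock 91 [ 515.58969892 -333.31421689   72.98066218] [373.94505495 234.34065934]
sock 3 [ 464.80721973 -244.65241469   64.21033909] [345.66666667 251.33333333]
sock 94 [ 450.71508347 -339.41100585   73.06021812] [376.73404255 255.21276596]
sock 4 [ 454.20242779 -243.92896433   63.30763671] [345.5  254.75]
```

View pics/crop1.png

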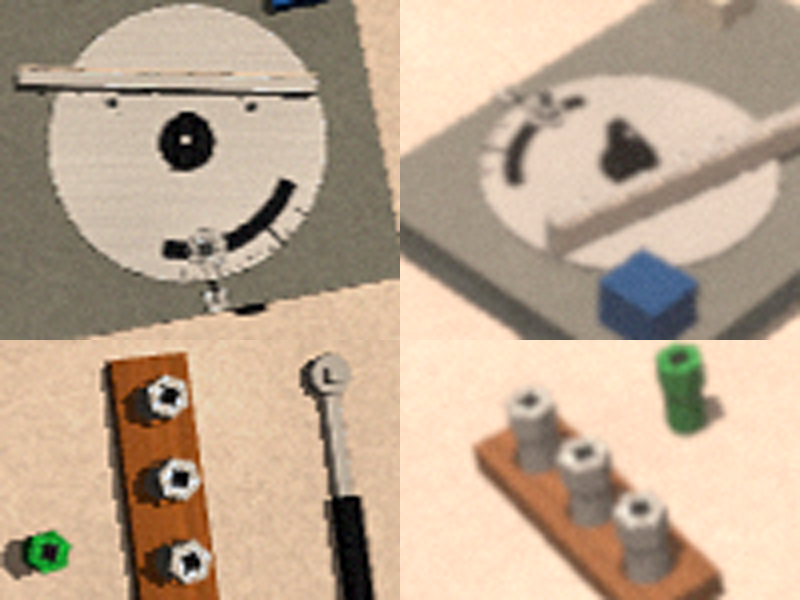

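The crops show the knob at top-view px (251.4,230), the pointer near (258,265), the long 45 mark near (276,255) and the nut near (256,257). That means roughly 34–35 degrees clockwise to turn. Next I'll get precise numbers.

Run:
```python
from h import *
t=np.load('pics/top0.npz');s=np.load('pics/scene0.npz')
# plate circle: bright low-sat region boundary rays -> z=56 , fit circle robustly
def circ(n,im,x0,x1,y0,y1,th,c0):
    g=im.astype(int);m=((g.min(2)>th)).astype(np.uint8);mm=np.zeros_like(m);mm[y0:y1,x0:x1]=m[y0:y1,x0:x1]
    mm=cv2.morphologyEx(mm,cv2.MORPH_CLOSE,np.ones((3,3)))
    n_,l,st,ce=cv2.connectedComponentsWithStats(mm);k=l[c0[1],c0[0]]
    cs=max(cv2.findContours((l==k).astype(np.uint8),cv2.RETR_EXTERNAL,cv2.CHAIN_APPROX_NONE)[0],key=len).reshape(-1,2)
    P=onz(n,cs,56)[:,:2];best=None;rng=np.random.default_rng(0)
    def fit(Q):
        a=np.linalg.lstsq(np.c_[2*Q,np.ones(len(Q))],(Q**2).sum(1),rcond=None)[0];return a[:2],np.sqrt(a[2]+a[:2]@a[:2])
    for _ in range(500):
        c,r=fit(P[rng.choice(len(P),3,False)])
        if not 103<r<115: continue
        i=abs(np.hypot(*(P-c).T)-r)<2
        if best is None or i.sum()>best.sum():best=i
    c,r=fit(P[best]);return c,r,best.sum(),len(P)
for th in(85,100,115):
  try:print('top',th,circ('top',t['im'],205,305,190,285,th,(240,250)))
  except Exception as e:print(e)
for th in(85,100,115):
  try:print('scene',th,circ('scene',s['im'],245,340,195,260,th,(275,245)))
  except Exception as e:print(e)
k=onz('top',[[251.4,229.9]],87);print('knob',k)
f=lambda u,v:[205+(u+.5)/4-.5,195+(v+.5)/4-.5]
pt=onz('top',[f(212,284)],56)[0];mk=onz('top',[f(285,240)],56)[0];nut=onz('top',[f(206,245)],70)[0];print('pointer',pt,'mark',mk,'nut',nut)
# housing edges: grey mask (below brightness), right edge & front edge line fits
print('wire tip', onz('top',[[190,212],[175,182]],275))
C=cloud('top',t['d']);r=C[150:230,160:215];q=r[r[...,2]>200];print('armpts',len(q),q.min(0) if len(q) else 0,q.max(0) if len(q) else 0,q.mean(0) if len(q) else 0)
# sockets heads: bright mask in rack
from itertools import product
g=t['im'].astype(int)
for n,ctr in (('1',(371,214)),('2',(374,234)),('3',(376.7,255))):
    x,y=map(int,ctr);w=12
    sub=t['im'][y-w:y+w+1,x-w:x+w+1];up=cv2.resize(sub,None,fx=8,fy=8,interpolation=cv2.INTER_CUBIC).astype(int)
    m=((up.max(2)-up.min(2)<35)&(up.min(2)>75)).astype(np.uint8)
    cs=max(cv2.findContours(m,cv2.RETR_EXTERNAL,cv2.CHAIN_APPROX_NONE)[0],key=cv2.contourArea).reshape(-1,2)
    cs=cv2.convexHull(cs).reshape(-1,2)
    px=(cs+.5)/8-.5+[x-w,y-w];P=onz('top',px,74)[:,:2]
    M=cv2.moments(P.astype(np.float32).reshape(-1,1,2));c=np.array([M['m10'],M['m01']])/M['m00']
    # 6-fold angle: support function width
    a=np.arange(0,60,1.);best=[]
    for A in a:
        e=0
        W=[np.ptp(P@[np.cos(np.radians(A+j)),np.sin(np.radians(A+j))]) for j in(0,60,120)]
        best.append(sum(W))
    i=np.argmin(best);V=[sum(best[k]*np.exp(1j*np.radians(6*a[k])) for k in range(60))]
    ph=(np.degrees(np.angle(-V[0]))/6)%60
    print('socket',n,c,'area',M['m00'],'flat dir',a[i],ph,'width',best[i]/3)
```

```text
top 85 (array([537.70059638,  48.57215002]), np.float64(107.92574772607841), np.int64(177), 221)
top 100 (array([537.86531782,  48.28986784]), np.float64(106.93491112520998), np.int64(184), 220)
all the input arrays must have same number of dimensions, but the array at index 0 has 3 dimension(s) and the array at index 1 has 2 dimension(s)
all the input arrays must have same number of dimensions, but the array at index 0 has 3 dimension(s) and the array at index 1 has 2 dimension(s)
all the input arrays must have same number of dimensions, but the array at index 0 has 3 dimension(s) and the array at index 1 has 2 dimension(s)
all the input arrays must have same number of dimensions, but the array at index 0 has 3 dimension(s) and the array at index 1 has 2 dimension(s)
knob [[536.31431569  46.84377927  87.        ]]
pointer [426.05379194  30.71847891  56.        ] mark [459.11245327 -26.92064063  56.        ] nut [456.55417786  34.33134502  70.        ]
wire tip [[575.98360452 197.7958733  275.        ]
 [656.52103154 237.51526777 275.        ]]
armpts 278 [465.36233228 -17.92471825 201.12483987] [ 675.64421808  259.89102288 1356.66216751] [621.20115848 230.07896402 332.33754817]
socket 1 [ 580.60388894 -328.25792718] area 742.2089396230876 flat dir 36.0 37.237262838275 width 29.93575333895518
socket 2 [ 515.63701449 -334.4824111 ] area 734.7905531511642 flat dir 47.0 46.450409937066254 width 29.70045601259986
socket 3 [ 451.43497658 -340.47884482] area 743.9870370575227 flat dir 19.0 18.22533995352268 width 30.02849090394585
```

```bash
cat >> h.py <<'E'
from scipy.spatial.transform import Rotation as Rn
def plan(x,y,z,yaw):
    "turn-first plan: rows units for turn about tool z, then shift in the turned frame"
    s=telemetry.sense();R0=Rn.from_euler('xyz',s['tcp_rot'],degrees=True);R1=Rn.from_euler('xyz',[180,0,yaw],degrees=True)
    rv=(R0.inv()*R1).as_rotvec()/(2*np.pi)
    d=np.array([x,y,z])-s['tool_pos']
    print('t',round(s['time'],2),'pos',np.round(s['tool_pos'],1),np.round(s['tcp_rot'],1),'F',np.round(s['ft_force'],1),'M',np.round(s['wrist_torque'],2),'gap',round(s['finger_gap'],1))
    print('turn',np.round(rv,4),'shift after turn',np.round(R1.inv().apply(d)/50,3))
E
python3 -c "
from h import *
plan(450,150,200,178.7);plan(537.2,47.6,130,178.7)"
```

```text
t 0.1 pos [244.8 547.2 230.3] [-179.9   -0.   155.9] F [-0.9  0.7  0.2] M [ 0.04 -0.02 -0.04] gap 85.7
turn [-0.0003 -0.0001 -0.0634] shift after turn [-4.283 -7.849  0.607]
t 0.1 pos [244.8 547.2 230.3] [-179.9   -0.   155.9] F [-0.9  0.7  0.2] M [ 0.04 -0.02 -0.04] gap 85.7
turn [-0.0003 -0.0001 -0.0634] shift after turn [-6.073 -9.857  2.007]
```

```bash
python3 -m jog '[[[0,0,0,0,0,-0.021,0.55],[0,0,0,0,0,-0.021,0.55],[-0.3,-0.55,0,0,0,-0.021,0.55],[-0.5,-0.9,0,0,0,0,0.55],[-0.5,-0.9,0,0,0,0,0.55],[-0.5,-0.9,0,0,0,0,0.55],[-0.5,-0.9,0,0,0,0,0.55],[-0.5,-0.9,0,0,0,0,0.55],[-0.5,-0.9,0,0,0,0,0.55],[-0.5,-0.9,0.1,0,0,0,0.55],[-0.5,-0.9,0.5,0,0,0,0.55],[-0.5,-0.9,0.5,0,0,0,0.55]]]' 60; python3 -c "
from h import *
plan(537.2,47.6,120,178.7)"
```

```text
time: 1.6
tool_pos: [471.0, 106.1, 175.7]
tcp_rot: [180.0, 0.0, 178.6]
ft_force: [-0.1, 0.5, 0.1]
finger_gap: 47.1
t 1.6 pos [471.  106.1 175.7] [180.    0.  178.6] F [-0.1  0.5  0.1] M [-0.   -0.02  0.  ] gap 47.1
turn [ 0.      0.0001 -0.0004] shift after turn [-1.35  -1.139  1.114]
```

```bash
python3 -m jog '[[[-0.65,-0.6,0,0,0,0,0.5],[-0.62,-0.61,0.4,0,0,0,0.5],[0,0,0.7,0,0,0,0.5],[0,0,0,0,0,0,0.5],[0,0,0,0,0,0,0.5]]]'
python3 - <<'E'
from h import *
plan(537.2,47.6,67,178.7)
a,_=snap('scene')
b=cv2.resize(a[165:280,220:370],(780,598),interpolation=cv2.INTER_CUBIC)
cv2.imwrite('pics/k1.png',np.clip(b[:,:,::-1]*1.5,0,255))
E
```

```text
time: 2.22
tool_pos: [532.4, 46.0, 122.1]
tcp_rot: [180.0, 0.0, 178.6]
ft_force: [0.7, 0.2, 0.2]
finger_gap: 42.7
t 2.23 pos [532.4  46.  122.1] [180.    0.  178.6] F [0.7 0.2 0.2] M [ 0.04 -0.01  0.02] gap 42.7
turn [ 0.      0.     -0.0003] shift after turn [-0.096  0.035  1.102][ WARN:0@1.596] global loadsave.cpp:1063 imwrite_ Unsupported depth image for selected encoder is fallbacked to CV_8U.
```

View pics/k1.png

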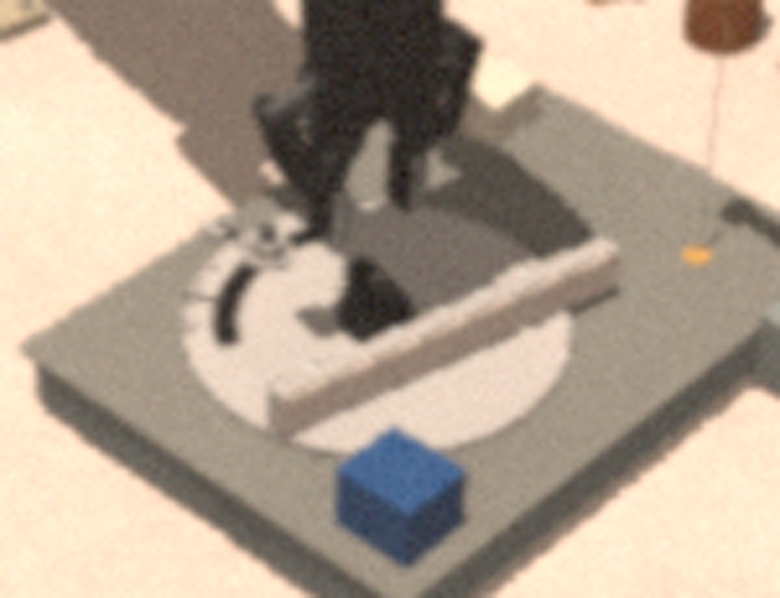

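The fingers straddle the space above the knob (at (375,295) in the crop), and the fence and wire are clear. I'll descend and grip.

```bash
python3 -m jog '[[[-0.1,0.035,0.5,0,0,0,0.5],[0,0,0.5,0,0,0,0.5],[0,0,0.1,0,0,0,0.5],[0,0,0,0,0,0,0.4],[0,0,0,0,0,0,0.2],[0,0,0,0,0,0,0.05],[0,0,0,0,0,0,0.05],[0,0,0,0,0,0,0.05],[0,0,0,0,0,0,0.05]]]' 60; python3 -c "
from h import *
plan(537.2,47.6,67,178.7)"
```

```text
time: 3.4
tool_pos: [538.5, 49.2, 68.4]
tcp_rot: [179.8, 0.1, 178.6]
ft_force: [-2.5, 9.9, 4.6]
finger_gap: 12.6
t 3.4 pos [538.5  49.2  68.4] [1.798e+02 1.000e-01 1.786e+02] F [-2.5  9.9  4.6] M [1.41 0.37 0.01] gap 12.6
turn [ 0.0005  0.0004 -0.0003] shift after turn [ 0.026 -0.032  0.027]
```

```bash
python3 -m jog '[[[0,0.03,0,0,0,0,0.05],[0,0,0,0,0,0.016,0.05],[0,0,0,0,0,0.016,0.05],[0,0,0,0,0,0.016,0.05],[0,0,0,0,0,0.016,0.05],[0,0,0,0,0,0.016,0.05],[0,0,0,0,0,0.0153,0.05],[0,0,0,0,0,0,0.05],[0,0,0,0,0,0,0.05]]]' 60
python3 - <<'E'
from h import *
plan(537.2,47.6,67,144.3)
a,d=snap('top');cv2.imwrite('pics/k2.png',np.clip(cv2.resize(a[190:290,190:310],(720,600),interpolation=cv2.INTER_CUBIC)[:,:,::-1].astype(float)*1.5,0,255).astype(np.uint8))
E
```

```text
time: 4.53
tool_pos: [538.8, 50.1, 68.4]
tcp_rot: [179.8, 0.1, 144.3]
ft_force: [-0.6, 7.3, 4.4]
finger_gap: 12.6
t 4.53 pos [538.8  50.1  68.4] [1.798e+02 1.000e-01 1.443e+02] F [-0.6  7.3  4.4] M [ 0.96  0.22 -0.13] gap 12.6
turn [ 0.0005  0.0002 -0.0001] shift after turn [-0.003 -0.059  0.027]
```

```bash
python3 -m jog '[[[0,0,0,0,0,0,0.5],[0,0,0,0,0,0,0.5],[0,0,-0.6,0,0,0,0.5],[0,0,-1,0,0,0,0.5],[-0.4,-0.56,-0.5,0,0,0,0.5],[-0.6,-0.8,0,0,0,0,0.5],[-0.6,-0.8,0,0,0,0,0.5],[-0.6,-0.8,0,0,0,0,0.5],[-0.6,-0.8,0,0,0,0,0.5],[0,0,0,0,0,0,0.5]]]' 60
python3 - <<'E'
from h import *
plan(515.6,-334.5,130,144.3)
a,d=snap('top');np.savez('pics/top1.npz',im=a,d=d)
cv2.imwrite('pics/k3.png',np.clip(cv2.resize(a[190:290,190:310],(720,600),interpolation=cv2.INTER_CUBIC)[:,:,::-1].astype(float)*1.5,0,255).astype(np.uint8))
E
```

```text
time: 5.82
tool_pos: [540.9, -189.3, 171.5]
tcp_rot: [-179.9, 0.0, 144.0]
ft_force: [-0.5, 0.4, 0.2]
finger_gap: 42.7
t 5.83 pos [ 540.9 -189.3  171.5] [-179.9    0.   144. ] F [-0.5  0.4  0.2] M [ 0.01  0.   -0.02] gap 42.7
turn [-0.0001  0.0001 -0.0008] shift after turn [-1.285 -2.654  0.829]
```

View pics/k3.png

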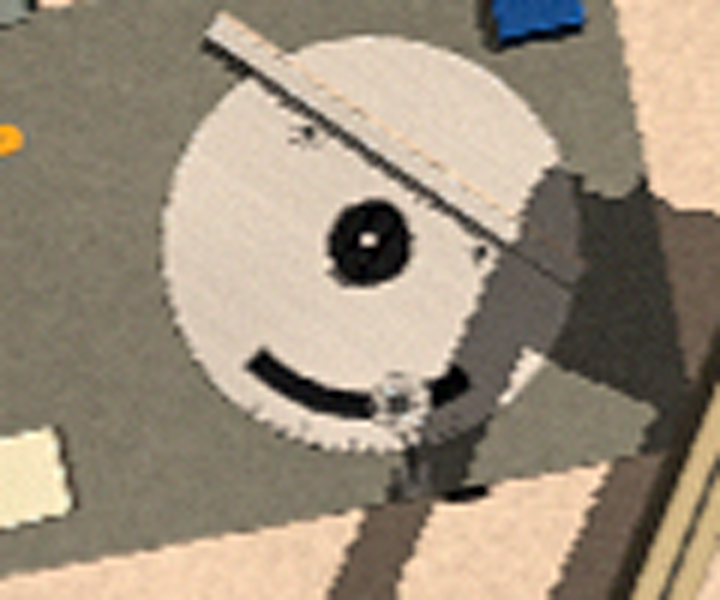

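The plate has turned: the long mark at about (408,440) stands over the pointer at (410,462), with the knob at (369,240), so both lie at about 11 degrees. Next is a numeric check of fence against housing edge, plus the nut position.

Run:
```python
from h import *
t=np.load('pics/top1.npz');im=t['im']
f=lambda p:np.array([[190+(u+.5)/6-.5,190+(v+.5)/6-.5] for u,v in p])
def fitline(n,P):
    P=P[:,:2];c=P.mean(0);v=np.linalg.svd(P-c)[2][0];return np.degrees(np.arctan2(v[1],v[0]))%180, np.abs((P-c)@[-v[1],v[0]]).max()
up=cv2.resize(im[190:290,190:310],(720,600),interpolation=cv2.INTER_CUBIC).astype(float)
b=up.mean(2)
# front housing edge: going up each column from bottom, first strong drop
g=cv2.GaussianBlur(up,(0,0),3)
pts=[]
for u in range(10,310,10):
    lo=540-int(0.19*u);col=g[lo-10:lo+70,u].mean(1);pts.append((u,lo-10+np.argmax(np.diff(col))))
P=onz('top',f(pts),50);print('front edge dir',fitline('top',P),P[[0,-1]].round(1))
# fence: dark base line: minimum near line (215,45)-(500,240)
pts=[]
for u in range(250,480,10):
    v0=45+(u-215)*.68;a=int(v0-25);col=g[a:a+50,u].mean(1);pts.append((u,a+np.argmin(col)))
P=onz('top',f(pts),60);print('fence low edge dir',fitline('top',P))
pts=[]
for u in range(250,500,10):
    v0=30+(u-240)*.68;a=int(v0-22);col=g[a:a+50,u].mean(1);pts.append((u,a+np.argmin(np.diff(col))))
P=onz('top',f(pts),86);print('fence up edge dir',fitline('top',P))
print('knob dot',onz('top',f([(368,240)]),87), 'nut',onz('top',f([(399,396)]),72),'pointer',onz('top',f([(411,466)]),56))
```

```text
front edge dir (np.float64(99.46968669542376), np.float64(1.2213903331496745)) [[368.8 239.5  50. ]
 [393.4  87.9  50. ]]
fence low edge dir (np.float64(54.01991168184706), np.float64(0.9264679008991239))
fence up edge dir (np.float64(54.59647011191916), np.float64(0.19718799679292795))
knob dot [[537.31598648  48.31169343  87.        ]] nut [[457.46764122  34.36405625  72.        ]] pointer [[420.98351363  29.3735784   56.        ]]
```

```bash
python3 -c "
from h import *
plan(516,-334,110,196.5)"
```

```text
t 5.88 pos [ 540.9 -187.3  171.3] [-180.    -0.   144.1] F [-0.1  0.7 -1. ] M [ 0.   -0.03  0.02] gap 43.2
turn [-0.     -0.     -0.1456] shift after turn [ 1.311 -2.672  1.226]
```

```bash
python3 -m jog '[[[0,0,0,0,0,-0.0243,0.5],[0,0,0,0,0,-0.0243,0.5],[0,0,0,0,0,-0.0243,0.5],[0,0,0,0,0,-0.0243,0.5],[0,0,0,0,0,-0.0243,0.5],[0,0,0,0,0,-0.0243,0.5],[0.33,-0.67,0,0,0,0,0.5],[0.33,-0.67,0,0,0,0,0.5],[0.33,-0.67,0.4,0,0,0,0.5],[0.32,-0.66,0.8,0,0,0,0.5],[0,0,0,0,0,0,0.5],[0,0,0,0,0,0,0.5]]]' 40
python3 - <<'E'
from h import *
plan(516,-334,44,196.5)
a,d=snap('scene')
cv2.imwrite('pics/r1.png',np.clip(cv2.resize(a[200:320,100:250],(750,600),interpolation=cv2.INTER_CUBIC)[:,:,::-1].astype(float)*1.5,0,255).astype(np.uint8))
E
```

```text
time: 7.38
tool_pos: [517.5, -331.2, 111.6]
tcp_rot: [180.0, 0.0, -163.2]
ft_force: [1.2, -0.4, 0.5]
finger_gap: 42.8
t 7.38 pos [ 517.5 -331.2  111.6] [ 180.     0.  -163.2] F [ 1.2 -0.4  0.5] M [-0.07 -0.    0.07] gap 42.8
turn [0.0001 0.     0.0008] shift after turn [ 0.045 -0.045  1.351]
```

View pics/r1.png

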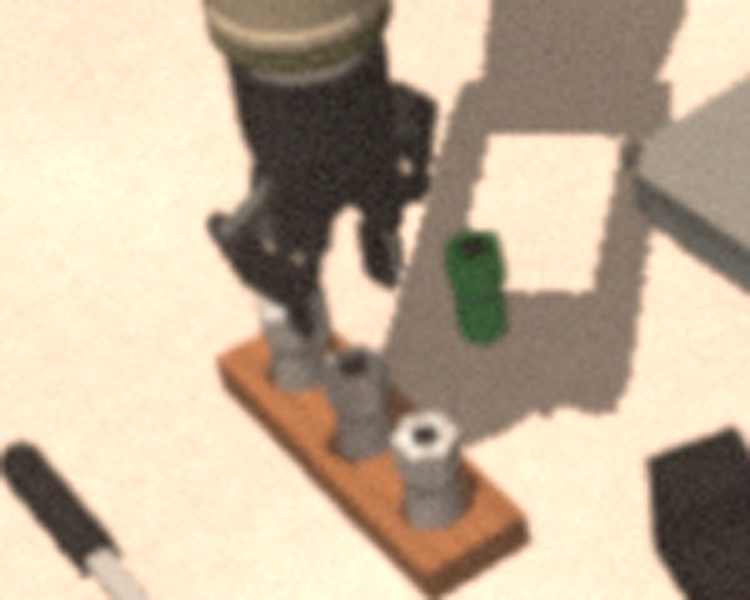

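The gripper hangs over the middle socket (top at (355,365)), and the others are clear. I'll descend, grip once, reopen, turn -60 degrees about the same spot and grip again to centre it both ways.

```bash
python3 -m jog '[[[0.045,-0.045,0.6,0,0,0,0.5],[0,0,0.6,0,0,0,0.5],[0,0,0.15,0,0,0,0.5],[0,0,0,0,0,0,0.45],[0,0,0,0,0,0,0.2],[0,0,0,0,0,0,0.2],[0,0,0,0,0,0,0.2],[0,0,0,0,0,0,0.2]]]' 25; python3 -c "
from h import *
plan(516,-334,44,196.5)"; python3 -m jog '[[[0,0,0,0,0,0,0.5],[0,0,0,0,0,0,0.5],[0,0,0,0,0,0.0278,0.5],[0,0,0,0,0,0.0278,0.5],[0,0,0,0,0,0.0278,0.5],[0,0,0,0,0,0.0278,0.5],[0,0,0,0,0,0.0278,0.5],[0,0,0,0,0,0.0278,0.5],[0,0,0,0,0,0,0.2],[0,0,0,0,0,0,0.2],[0,0,0,0,0,0,0.2],[0,0,0,0,0,0,0.2]]]' 25; python3 -c "
from h import *
plan(516,-334,44,136.5)"
```

```text
time: 8.43
tool_pos: [516.8, -335.7, 45.8]
tcp_rot: [-179.9, 0.1, -163.3]
ft_force: [0.3, 2.8, 5.8]
finger_gap: 29.7
t 8.43 pos [ 516.8 -335.7   45.8] [-1.799e+02  1.000e-01 -1.633e+02] F [0.3 2.8 5.8] M [ 0.46 -0.02  0.01] gap 29.7
turn [-0.0003  0.0003  0.0007] shift after turn [0.005 0.037 0.035]
time: 9.93
tool_pos: [515.4, -335.1, 43.6]
tcp_rot: [-180.0, -0.0, 136.8]
ft_force: [-0.7, 0.4, -0.4]
finger_gap: 29.6
t 9.93 pos [ 515.4 -335.1   43.6] [-180.    -0.   136.8] F [-0.7  0.4 -0.4] M [-0.07  0.1  -0.01] gap 29.6
turn [-0.     -0.0001  0.0007] shift after turn [ 0.006  0.025 -0.007]
```

```bash
python3 -m jog '[[[0,0,0,0,0,0,0.2],[0,0,-0.5,0,0,0,0.2],[0,0,-0.8,0,0,0,0.2],[0,0,-0.7,0,0,-0.0207,0.2],[0,0,0,0,0,-0.0212,0.2],[0,0,0,0,0,-0.0212,0.2],[0,0,0,0,0,0,0.2]]]' 60; python3 -c "
from h import *
plan(455,36,140,159.5)"
```

```text
time: 10.8
tool_pos: [515.4, -334.9, 143.4]
tcp_rot: [180.0, -0.0, 159.4]
ft_force: [-0.5, -0.8, -1.4]
finger_gap: 29.4
t 10.8 pos [ 515.4 -334.9  143.4] [180.   -0.  159.4] F [-0.5 -0.8 -1.4] M [-0.02  0.03  0.06] gap 29.4
turn [ 0.     -0.0001 -0.0003] shift after turn [3.729 6.526 0.069]
```

```bash
python3 -m jog '[[[0.2,0.35,0,0,0,0,0.2],[0.4,0.7,0,0,0,0,0.2],[0.4,0.7,0,0,0,0,0.2],[0.4,0.7,0,0,0,0,0.2],[0.4,0.7,0,0,0,0,0.2],[0.4,0.7,0,0,0,0,0.2],[0.4,0.7,0,0,0,0,0.2],[0.4,0.7,0,0,0,0,0.2],[0.4,0.7,0,0,0,0,0.2],[0.33,0.58,0.2,0,0,0,0.2],[0,0,0.2,0,0,0,0.2],[0,0,0,0,0,0,0.2]]]' 60
python3 - <<'E'
from h import *
plan(455,36,117,159.5)
a,d=snap('scene');np.savez('pics/s2.npz',im=a,d=d)
b,d2=snap('top');np.savez('pics/t2.npz',im=b,d=d2)
r=cv2.resize(a[185:245,255:315],(400,400),interpolation=cv2.INTER_CUBIC)
q=cv2.resize(b[235:275,235:275],(400,400),interpolation=cv2.INTER_CUBIC)
cv2.imwrite('pics/n1.png',np.clip(np.hstack([r,q])[:,:,::-1].astype(float)*1.6,0,255).astype(np.uint8))
P=np.array([[455,36,58.5],[455,36,68.5],[455,36,74.5]]);print('pred nut px',proj('scene',P).round(1).tolist())
E
```

```text
time: 12.3
tool_pos: [454.9, 35.8, 122.7]
tcp_rot: [-179.9, -0.1, 159.4]
ft_force: [0.4, -0.2, -1.2]
finger_gap: 29.1
t 12.3 pos [454.9  35.8 122.7] [-1.799e+02 -1.000e-01  1.594e+02] F [ 0.4 -0.2 -1.2] M [-0.06  0.02  0.05] gap 29.1
turn [-0.0002 -0.0003 -0.0004] shift after turn [-0.     0.004  0.114]
pred nut px [[270.9, 212.1], [270.9, 209.5], [270.9, 207.9]]
```

View pics/n1.png

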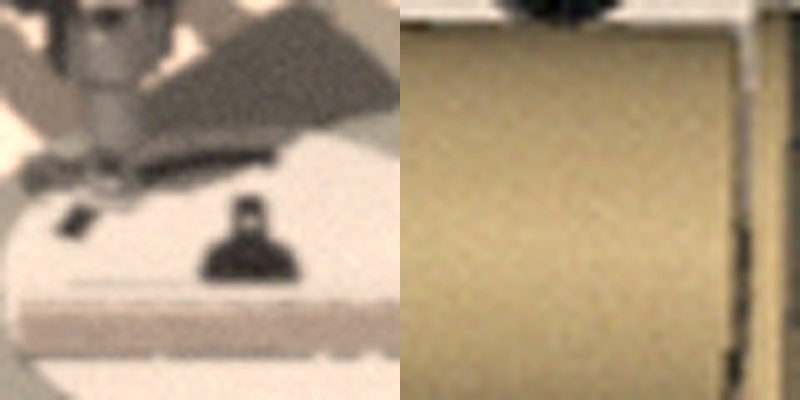

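The scene crop shows the socket body centred at u≈112 and the nut/washer beneath it at u≈112, so they are aligned in that view. I'll lower gently and watch force and height.

```bash
python3 -m jog '[[[0,0,0.2,0,0,0,0.2],[0,0,0.15,0,0,0,0.2],[0,0,0.05,0,0,0,0.2],[0,0,0.03,0,0,0,0.2],[0,0,0.03,0,0,0,0.2],[0,0,0.03,0,0,0,0.2],[0,0,0.02,0,0,0,0.2],[0,0,0,0,0,0,0.2]]]' 60; python3 -c "
from h import *
plan(455,36,97,159.5)"
```

```text
time: 13.4
tool_pos: [456.5, 36.0, 100.0]
tcp_rot: [180.0, 0.1, 159.4]
ft_force: [-4.2, -0.7, 9.9]
finger_gap: 29.1
t 13.4 pos [456.5  36.  100. ] [1.800e+02 1.000e-01 1.594e+02] F [-4.2 -0.7  9.9] M [-0.11  1.06 -0.04] gap 29.1
turn [ 0.      0.0002 -0.0002] shift after turn [ 0.028 -0.01   0.059]
```

```bash
python3 -m jog '[[[0.02,0,0,0,0,0,0.2],[0,0.02,0,0,0,0,0.2],[-0.02,0,0,0,0,0,0.2],[-0.02,0,0,0,0,0,0.2],[0,-0.02,0,0,0,0,0.2],[0,-0.02,0,0,0,0,0.2],[0.02,0,0,0,0,0,0.2],[0.02,0,0,0,0,0,0.2],[0,0.02,0,0,0,0,0.2],[-0.02,0,0,0,0,0,0.2],[0,0,0,0,0,0,0.2]]]' 60; python3 -c "
from h import *
plan(455,36,97,159.5)"
```

```text
time: 14.78
tool_pos: [456.7, 36.0, 100.0]
tcp_rot: [180.0, 0.1, 159.4]
ft_force: [-4.6, -0.4, 9.1]
finger_gap: 29.2
t 14.78 pos [456.7  36.  100. ] [1.800e+02 1.000e-01 1.594e+02] F [-4.6 -0.4  9.1] M [-0.14  0.81 -0.04] gap 29.2
turn [ 0.0001  0.0003 -0.0002] shift after turn [ 0.032 -0.012  0.06 ]
```

```bash
python3 -m jog '[[[0.045,0.045,0,0,0,0,0.2],[-0.03,0,0,0,0,0,0.2],[-0.03,0,0,0,0,0,0.2],[-0.03,0,0,0,0,0,0.2],[0,-0.03,0,0,0,0,0.2],[0,-0.03,0,0,0,0,0.2],[0,-0.03,0,0,0,0,0.2],[0.03,0,0,0,0,0,0.2],[0.03,0,0,0,0,0,0.2],[0.03,0,0,0,0,0,0.2],[0,0.03,0,0,0,0,0.2],[0,0,0,0,0,0,0.2]]]' 60
python3 - <<'E'
from h import *
plan(455,36,97,159.5)
a,d=snap('scene')
r=cv2.resize(a[175:235,245:305],(600,600),interpolation=cv2.INTER_CUBIC)
cv2.imwrite('pics/n2.png',np.clip(r[:,:,::-1].astype(float)*1.8,0,255).astype(np.uint8))
E
```

```text
time: 16.27
tool_pos: [454.6, 34.9, 99.7]
tcp_rot: [-179.9, 0.2, 159.4]
ft_force: [1.5, -4.7, 7.5]
finger_gap: 29.2
t 16.27 pos [454.6  34.9  99.7] [-179.9    0.2  159.4] F [ 1.5 -4.7  7.5] M [-0.93 -0.19 -0.01] gap 29.2
turn [-0.0002  0.0006 -0.0003] shift after turn [0.    0.022 0.054]
```

View pics/n2.png

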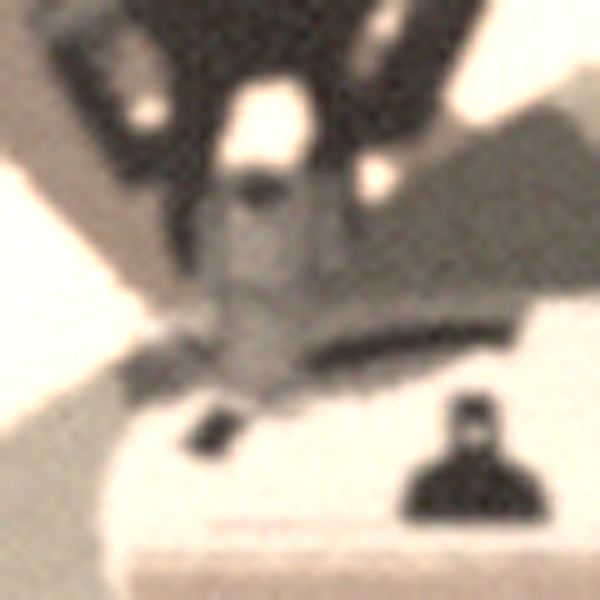

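It shows the socket standing on the nut (bottom at about (260,395)), not seated, after a ±2 mm search, so it's too small. It goes back into the middle pocket.

```bash
python3 -m jog '[[[0,0,-0.3,0,0,0,0.2],[0,0,-0.6,0,0,0,0.2],[0,0,0,0,0,0,0.2]]]' 60; python3 -c "
from h import *
plan(515.4,-335.1,144,159.5)"
```

```text
time: 16.7
tool_pos: [454.7, 36.2, 145.6]
tcp_rot: [179.9, 0.2, 159.4]
ft_force: [0.4, -0.0, -2.2]
finger_gap: 29.4
t 16.7 pos [454.7  36.2 145.6] [179.9   0.2 159.4] F [ 0.4 -0.  -2.2] M [-0.   -0.06 -0.02] gap 29.4
turn [ 0.0002  0.0005 -0.0002] shift after turn [-3.738 -6.53   0.032]
```

```bash
python3 -m jog '[[[-0.3,-0.53,0,0,0,0,0.2],[-0.45,-0.8,0,0,0,0,0.2],[-0.45,-0.8,0,0,0,0,0.2],[-0.45,-0.8,0,0,0,0,0.2],[-0.45,-0.8,0,0,0,0,0.2],[-0.45,-0.8,0,0,0,0,0.2],[-0.45,-0.8,0,0,0,0,0.2],[-0.44,-0.74,0,0,0,0,0.2],[-0.3,-0.53,0.3,0,0,0,0.2],[0,0,0.6,0,0,0,0.2],[0,0,0.3,0,0,0,0.2],[0,0,0,0,0,0,0.2]]]' 60; python3 -c "
from h import *
plan(515.4,-335.1,44,159.5)"
```

```text
time: 18.2
tool_pos: [510.9, -336.9, 80.7]
tcp_rot: [179.9, -0.3, 159.4]
ft_force: [-0.6, -0.2, -1.8]
finger_gap: 28.9
t 18.2 pos [ 510.9 -336.9   80.7] [179.9  -0.3 159.4] F [-0.6 -0.2 -1.8] M [ 0.04  0.05 -0.01] gap 28.9
turn [ 0.0002 -0.0007 -0.0002] shift after turn [-0.072  0.065  0.735]
```

```bash
python3 -m jog '[[[0,0.05,0.1,0,0,0,0.2],[0,0,0,0,0,0,0.2],[0,0,0,0,0,0,0.2]]]' 60; python3 -c "
from h import *
plan(515.4,-335.1,44,159.5)"
```

```text
time: 18.58
tool_pos: [513.8, -336.3, 79.3]
tcp_rot: [-180.0, 0.1, 159.4]
ft_force: [1.2, 0.0, -1.6]
finger_gap: 28.9
t 18.57 pos [ 513.8 -336.3   79.3] [-1.800e+02  1.000e-01  1.594e+02] F [ 1.2  0.  -1.6] M [0.01 0.01 0.03] gap 28.9
turn [-0.0001  0.0002 -0.0002] shift after turn [-0.021  0.033  0.705]
```

```bash
python3 -m jog '[[[-0.02,0.03,0.4,0,0,0,0.2],[0,0,0.24,0,0,0,0.2],[0,0,0.05,0,0,0,0.2],[0,0,0,0,0,0,0.2],[0,0,0,0,0,0,0.5],[0,0,0,0,0,0,0.5],[0,0,0,0,0,0,0.5],[0,0,-0.5,0,0,0,0.5],[0,0,-0.8,0,0,0,0.5],[0,0,0,0,0,0.0283,0.5],[0,0,0,0,0,0.0283,0.5],[0,0,0,0,0,0.0283,0.5]]]' 60
python3 - <<'E'
from h import *
plan(451.4,-340.5,44,108.5)
a,d=snap('scene')
cv2.imwrite('pics/r2.png',np.clip(cv2.resize(a[220:310,125:245],(720,540),interpolation=cv2.INTER_CUBIC)[:,:,::-1].astype(float)*1.5,0,255).astype(np.uint8))
E
```

```text
time: 20.08
tool_pos: [514.8, -335.2, 108.9]
tcp_rot: [180.0, 0.0, 128.5]
ft_force: [-0.2, -0.6, 0.7]
finger_gap: 42.7
t 20.07 pos [ 514.8 -335.2  108.9] [180.    0.  128.5] F [-0.2 -0.6  0.7] M [ 0.02 -0.01  0.02] gap 42.7
turn [0.     0.     0.0556] shift after turn [ 0.302 -1.236  1.298]
```

View pics/r2.png

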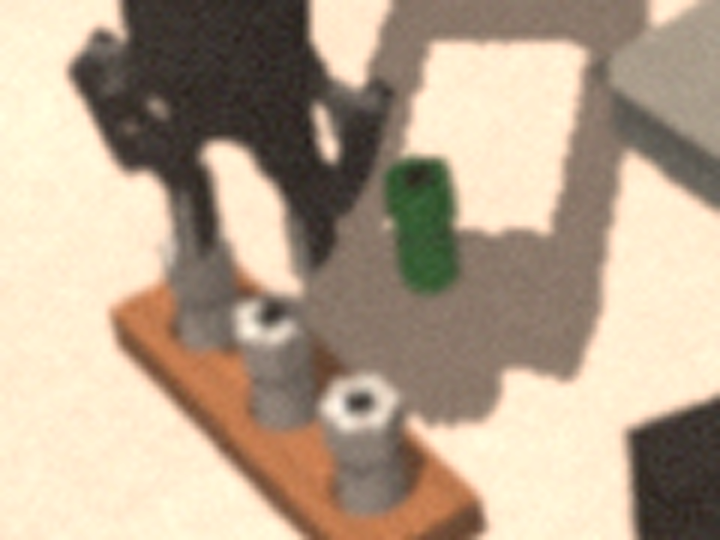

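The middle socket (head at (268,318)) stands upright in its pocket again. The near-robot socket is next.

```bash
python3 -m jog '[[[0,0,0,0,0,0.0278,0.5],[0,0,0,0,0,0.0278,0.5],[0.1,-0.41,0,0,0,0,0.5],[0.1,-0.41,0,0,0,0,0.5],[0.1,-0.41,0,0,0,0,0.5],[0,0,0,0,0,0,0.5],[0,0,0,0,0,0,0.5]]]' 25; python3 -c "
from h import *
plan(451.4,-340.5,44,108.5)"
```

```text
time: 21.0
tool_pos: [452.3, -340.9, 109.0]
tcp_rot: [180.0, 0.0, 108.9]
ft_force: [-0.9, 0.3, -0.1]
finger_gap: 42.5
t 21.0 pos [ 452.3 -340.9  109. ] [180.    0.  108.9] F [-0.9  0.3 -0.1] M [ 0.01  0.03 -0.06] gap 42.5
turn [0.0001 0.0001 0.0011] shift after turn [ 0.014 -0.014  1.301]
```

```bash
python3 -m jog '[[[0.01,-0.015,0.6,0,0,0,0.5],[0,0,0.55,0,0,0,0.5],[0,0,0.14,0,0,0,0.5],[0,0,0,0,0,0,0.2],[0,0,0,0,0,0,0.2],[0,0,0,0,0,0,0.2],[0,0,0,0,0,0,0.2]]]' 25; python3 -c "
from h import *
plan(451.4,-340.5,44,108.5)"; python3 -m jog '[[[0,0,0,0,0,0,0.5],[0,0,0,0,0,0,0.5],[0,0,0,0,0,-0.0278,0.5],[0,0,0,0,0,-0.0278,0.5],[0,0,0,0,0,-0.0278,0.5],[0,0,0,0,0,-0.0278,0.5],[0,0,0,0,0,-0.0278,0.5],[0,0,0,0,0,-0.0278,0.5],[0,0,0,0,0,0,0.2],[0,0,0,0,0,0,0.2],[0,0,0,0,0,0,0.2],[0,0,0,0,0,0,0.2]]]' 25; python3 -c "
from h import *
plan(451.4,-340.5,44,168.5)"
```

```text
time: 21.88
tool_pos: [451.1, -340.8, 44.9]
tcp_rot: [180.0, 0.1, 108.8]
ft_force: [-0.4, -0.0, -1.4]
finger_gap: 29.3
t 21.88 pos [ 451.1 -340.8   44.9] [1.800e+02 1.000e-01 1.088e+02] F [-0.4 -0.  -1.4] M [-0.    0.03 -0.01] gap 29.3
turn [0.0001 0.0001 0.0009] shift after turn [0.005 0.008 0.018]
time: 23.38
tool_pos: [451.0, -340.7, 44.5]
tcp_rot: [-180.0, 0.0, 168.8]
ft_force: [-0.0, -0.7, 1.9]
finger_gap: 29.8
t 23.38 pos [ 451.  -340.7   44.5] [-180.     0.   168.8] F [-0.  -0.7  1.9] M [ 0.    0.01 -0.03] gap 29.8
turn [-0.      0.      0.0009] shift after turn [-0.008  0.005  0.01 ]
```

```bash
python3 -m jog '[[[0,0,0,0,0,0,0.2],[0,0,-0.5,0,0,0,0.2],[0,0,-0.8,0,0,0.0128,0.2],[0,0,-0.7,0,0,0.0128,0.2],[0,0,0,0,0,0,0.2],[0,0,0,0,0,0,0.2]]]' 60; python3 -c "
from h import *
plan(455.5,36,140,159.5)"
```

```text
time: 24.12
tool_pos: [450.2, -340.0, 142.8]
tcp_rot: [180.0, -0.1, 159.7]
ft_force: [-0.7, 0.2, -2.6]
finger_gap: 29.1
t 24.12 pos [ 450.2 -340.   142.8] [ 1.800e+02 -1.000e-01  1.597e+02] F [-0.7  0.2 -2.6] M [ 0.01  0.05 -0.  ] gap 29.1
turn [ 0.0001 -0.0003  0.0006] shift after turn [2.535 7.08  0.057]
```

```bash
python3 -m jog '[[[0.18,0.5,0,0,0,0,0.2],[0.29,0.8,0,0,0,0,0.2],[0.29,0.8,0,0,0,0,0.2],[0.29,0.8,0,0,0,0,0.2],[0.29,0.8,0,0,0,0,0.2],[0.29,0.8,0,0,0,0,0.2],[0.29,0.8,0,0,0,0,0.2],[0.29,0.8,0,0,0,0,0.2],[0.2,0.6,0.1,0,0,0,0.2],[0.13,0.38,0.25,0,0,0,0.2],[0,0,0.2,0,0,0,0.2],[0,0,0,0,0,0,0.2]]]' 60; python3 -m jog '[[[0,0,0,0,0,0,0.2],[0,0,0,0,0,0,0.2]]]'
python3 - <<'E'
from h import *
plan(455.5,36,100,159.5)
E
```

```text
time: 25.62
tool_pos: [453.0, 35.1, 114.5]
tcp_rot: [-179.9, -0.2, 159.7]
ft_force: [0.1, 0.1, -2.0]
finger_gap: 29.1
time: 25.88
tool_pos: [455.1, 34.8, 117.2]
tcp_rot: [180.0, 0.0, 159.6]
ft_force: [0.2, 0.2, -1.2]
finger_gap: 28.7
t 25.88 pos [455.1  34.8 117.2] [180.    0.  159.6] F [ 0.2  0.2 -1.2] M [ 0.02 -0.01  0.  ] gap 28.7
turn [0.     0.0001 0.0003] shift after turn [0.    0.025 0.344]
```

Lowering: contact with the nut top is expected at z≈101, home at z≈91.

```bash
python3 -m jog '[[[0,0.02,0.2,0,0,0,0.2],[0,0,0.1,0,0,0,0.2],[0,0,0.03,0,0,0,0.2],[0,0,0.03,0,0,0,0.2],[0,0,0.03,0,0,0,0.2],[0,0,0,0,0,0,0.2],[0,0,0,0,0,0,0.2]]]' 60; python3 -c "
from h import *
plan(455,36,97,159.5)"
```

```text
time: 26.75
tool_pos: [455.0, 36.5, 97.3]
tcp_rot: [-180.0, -0.0, 159.7]
ft_force: [-0.1, -0.6, -2.0]
finger_gap: 28.9
t 26.75 pos [455.   36.5  97.3] [-180.    -0.   159.7] F [-0.1 -0.6 -2. ] M [ 0.01  0.12 -0.04] gap 28.9
turn [-0.     -0.      0.0005] shift after turn [-0.003 -0.009  0.006]
```

It has passed the nut top with no contact force, so it fits. I'll continue to the washer.

```bash
python3 -m jog '[[[0,0,0.03,0,0,0,0.2],[0,0,0.03,0,0,0,0.2],[0,0,0.03,0,0,0,0.2],[0,0,0.03,0,0,0,0.2],[0,0,0.03,0,0,0,0.2],[0,0,0,0,0,0,0.2],[0,0,0,0,0,0,0.2]]]' 60; python3 -c "
from h import *
plan(455,36,91,159.5)"
```

```text
time: 27.62
tool_pos: [455.3, 36.4, 91.0]
tcp_rot: [-180.0, 0.0, 159.7]
ft_force: [-8.4, -0.1, 11.9]
finger_gap: 29.0
t 27.62 pos [455.3  36.4  91. ] [-180.     0.   159.7] F [-8.4 -0.1 11.9] M [-0.02  1.4  -0.02] gap 29.0
turn [-0.      0.      0.0005] shift after turn [ 0.002 -0.009  0.   ]
```

```bash
python3 -m jog '[[[0.02,-0.007,0,0,0,0,0.2],[0,0,0,0,0,0,0.2],[0,0,0,0,0,0,0.2],[0,0,0,0,0,0,0.2]]]' 60
python3 - <<'E'
from h import *
plan(455,36,91,159.5);print(np.abs(telemetry.sense()['qd']).max())
a,d=snap('scene');b,d2=snap('top')
r=cv2.resize(a[165:265,120:320],(800,400),interpolation=cv2.INTER_CUBIC)
q=cv2.resize(b[180:280,200:400],(400,200),interpolation=cv2.INTER_CUBIC)
o=np.vstack([r,np.hstack([q,np.zeros_like(q)])])
cv2.imwrite('pics/f1.png',np.clip(o[:,:,::-1].astype(float)*1.5,0,255).astype(np.uint8))
E
```

```text
time: 28.12
tool_pos: [455.1, 36.4, 91.1]
tcp_rot: [180.0, 0.1, 159.7]
ft_force: [-3.1, -0.6, 7.0]
finger_gap: 29.5
t 28.12 pos [455.1  36.4  91.1] [1.800e+02 1.000e-01 1.597e+02] F [-3.1 -0.6  7. ] M [-0.04  0.53  0.04] gap 29.5
turn [0.0001 0.0003 0.0005] shift after turn [-0.002 -0.009  0.001]
0.07619440711052426
```

View pics/f1.png

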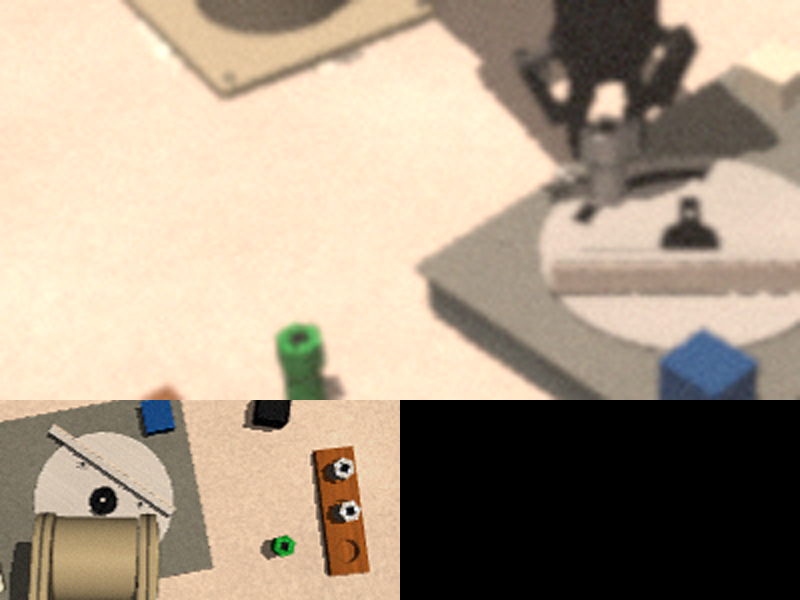

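The fitting socket is down over the nut (base at about (605,200)). The other two stand upright in the block at (343,467) and (349,511), and the decoy and bystanders are in place. One last fence-angle check, then I'll hand in if it holds.

Run:
```python
from h import *
from bench import job
im,_=snap('top')
g=cv2.GaussianBlur(cv2.resize(im[190:290,190:310],(720,600),interpolation=cv2.INTER_CUBIC).astype(float),(0,0),3).mean(2)
pts=[]
for u in range(250,500,10):
    a=int(30+(u-240)*.68-22);pts.append((190+(u+.5)/6-.5,190+(a+np.argmin(np.diff(g[a:a+50,u]))+.5)/6-.5))
P=onz('top',pts,86)[:,:2];v=np.linalg.svd(P-P.mean(0))[2][0];A=np.degrees(np.arctan2(v[1],v[0]))%180
print('swivel',99.5-A)
if abs(99.5-A-45)<1.5: plan(455,36,91,159.5);print(job.hand_in())
```

```text
swivel 44.90352988808084
t 28.27 pos [455.1  36.4  91.1] [1.800e+02 1.000e-01 1.597e+02] F [-3.  -0.4  6.9] M [-0.    0.51 -0.01] gap 29.1
turn [0.0001 0.0003 0.0005] shift after turn [-0.002 -0.009  0.001]
the job is handed in; nothing more can be done
None
```

The fence is set to 45°, the fitting socket is home over the clamp nut and still gripped, and the job is handed in at about 28 s. No verdict was reported.

- **Fence:** I turned the knob about 34° clockwise until the long 45 mark stood at the pointer. The last camera check, comparing the fence edge with the housing edge, gave 44.9°.
- **Middle socket:** It stopped on the nut's top and stayed there through a ±2 mm search, so I stood it back upright in its pocket.
- **Fitting socket (nearest the robot):** It slid over the nut with no contact force and came down on the washer at TCP z 91 mm, the height expected for home. It is upright within 0.1° and gripped with the force set to 60 N, at a finger opening of about 29 mm. It presses on the washer with about 7 N, with a small 3 N sideways force left over.
- **Everything else:** The last picture showed the other two sockets upright in the block. The black block and the blue rear offcut looked undisturbed; the other loose items I did not check at the end.

Two things did not agree or were left untested. My early camera estimates of the nut differed by about 3 mm from the one derived from the knob, but the socket dropped in at the knob-based position. The third socket was never tried, since the second one fitted.

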